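Unlock the vial rack on the shaker and hold it up level

TASK

The shaker has stopped: free the vial rack by sliding the lock on the platform fully open, to its end stop, then take the rack by its handle and lift it gently straight up, all four vials still standing in it. Finish while holding it still and level in the air over the shaker, about 10 cm above its platform, so that the sediment can be inspected from below. Force nothing and leave the other things on the worktop alone.

Things in the scene. Friction and masses are not known exactly. Their poses are not given: they have to be found in the camera images.
- shaker: low white and grey orbital shaker, 200 (x) by 230 (y) mm, fixed to the worktop. Origin on the worktop under its middle; x points away from its control panel, y to the left of a person who stands facing that panel, z up. It stands turned by up to 30 degrees either way. The top of its aluminium platform is 60 mm above the worktop. Two 6 mm high guide strips along y and two 5 mm lips form the seat of the rack, with 1.5 mm play
- rack_seat (a point): middle of the rack's seat, on the platform's top, 60 mm above the worktop and 40 mm to the -y side of the shaker's middle; turns with the shaker
- rack_lock (a joint): travel in m of the steel U-shaped lock slide on the platform. About 0 (0 to 0.004 at the start) = locked: its four 12 mm wide tongues lie over the rack's base flange. 0.030 = fully open, at the end stop: the tongues stand over four 22 mm notches of the flange and the rack can be lifted straight out. It opens along the shaker's +y, away from the rack, stays where it is left, and needs about 2 to 3 N
- lock_grip (a point): black upright grip of the lock slide, on the cross bar that joins the slide's arms, 68 mm to the +y side of the shaker's middle when locked. It is 14 mm (along the shaker's x) by 22 mm (along y) and 30 mm tall, its top 107 mm above the worktop; this point is inside it, 94 mm above the worktop; axes along the shaker's. It moves with the slide. Free all round; 35 mm of clear space towards the rack
- vial_rack: white plastic rack for six vials, 104 (x) by 124 (y) mm, about 0.3 kg, loose in the shaker's seat with its axes along the shaker's. Origin at the centre of its underside, z up. Base flange 6 mm thick with notches, block up to 24 mm, six wells of 26.5 mm at x = -26 and 26, y = -38, 0 and 38 mm, 14 mm deep (floor 10 mm above the underside)
- rack_handle (a point): centre of the rack's grey handle bar, 105 mm above the rack's underside, over its middle. The bar is 14 mm thick (along the rack's x), 76 mm long (along y) and 22 mm tall (top at 116 mm), on two 8 mm rods. The vials' caps end 70 mm above the rack's underside
- vial_0: sample vial with screw cap, 24 mm across, 60 mm tall, standing loosely in a well of the rack; origin at the centre of its underside, z up; about 18 g
- vial_1: sample vial with screw cap, 24 mm across, 60 mm tall, standing loosely in a well of the rack; origin at the centre of its underside, z up; about 18 g
- vial_2: sample vial with screw cap, 24 mm across, 60 mm tall, standing loosely in a well of the rack; origin at the centre of its underside, z up; about 18 g
- vial_3: sample vial with screw cap, 24 mm across, 60 mm tall, standing loosely in a well of the rack; origin at the centre of its underside, z up; about 18 g
- amber_bottle: bystander on the worktop, to be left alone: amber bottle, 50 mm across, 101 mm tall; origin at the centre of its underside
- swab_tub: bystander on the worktop, to be left alone: open tub of cotton swabs, 68 mm across, 86 mm tall; origin at the centre of its underside
- tweezers: bystander on the worktop, to be left alone: black tweezers lying flat, 124 mm; origin at the centre of its underside
- marker: bystander on the worktop, to be left alone: marker pen lying, 136 mm; origin at the centre of its underside
- clip_a: bystander on the worktop, to be left alone: black binder clip, 56 mm tall; origin at the centre of its underside
- std_resistor: bystander on the worktop, to be left alone: black block with two binding posts, 46x66x48 mm; origin at the centre of its underside
- cell_flat_2: bystander on the worktop, to be left alone: flat white pouch cell, 120x150x9 mm, lying; origin at the centre of its underside
- spare_vial: bystander on the worktop, to be left alone: a fifth vial like those in the rack, 24 mm across, 60 mm tall, standing beside the shaker on its -y side; origin at the centre of its underside

How it is judged (in metres and radians):
On the way, in this order (a step that is already met when the one before it is completed fails the run):
1. the lock slide is fully open (27 mm or more of its 30 mm) with the rack still down in its seat (value of joint rack_lock above 0.027 m and z of vial_rack in the frame of rack_seat below 0.006 m), for 0.2 s.
2. the rack is lifted clear of the shaker, held in the fingers (z of vial_rack in the frame of rack_seat above 0.05 m and contact force between the fingers and vial_rack above 1 N and contact force between vial_rack and shaker below 0.05 N), for 0.2 s.
At the end, for the whole second after the job is handed in: Lock open over 27 mm; the fingers hold the rack, underside 60 to 160 mm above the platform, within 60 mm sideways of its seat, level to 5 degrees, still (20 mm/s, 0.15 rad/s), not touching the shaker; all four vials in its wells (within 60 mm of its origin, tilted under 11 degrees) (value of joint rack_lock above 0.027 m and z of vial_rack in the frame of rack_seat between 0.06 and 0.16 m and horizontal distance between vial_rack and rack_seat below 0.06 m and angle between vial_rack's own z axis and vertical below 0.09 rad and linear speed of vial_rack below 0.02 m/s and angular speed of vial_rack below 0.15 rad/s and contact force between the fingers and vial_rack above 1 N and contact force between vial_rack and shaker below 0.05 N and distance between each of vial_0, vial_1, vial_2, vial_3 and vial_rack below 0.06 m and angle between each of vial_0, vial_1, vial_2, vial_3's own z axis and vertical below 0.2 rad); the arm keeps its last pose, push and grip.
It fails at once if the rack is tipped by more than 17 degrees (angle between vial_rack's own z axis and vertical above 0.3 rad).
It fails at once if the rack is pressed on the shaker or wrenched against its lock with more than 45 N (contact force between vial_rack and shaker above 45 N).
It fails at once if a bystander is pushed more than 25 mm (distance of any of amber_bottle, swab_tub, tweezers, marker, clip_a, std_resistor, cell_flat_2, spare_vial from where it was at the start of the episode above 0.025 m).
It also fails if it takes over 45 s, if anything falls off the work surface, if the arm or the gripper's body presses on something with over 40 N, if the wrist force passes 120 N, or if a joint passes its speed limit or range.

ROBOT

A 6-joint arm with a two-finger parallel gripper is mounted at the origin on a cart in front of the work surface, level with it; the furniture and walls round the work are solid. World frame = base frame: x ahead of the robot, y to its left, z up, the work surface at z = 0. Lengths are in mm, angles in degrees, forces in N, time in s.
With the tool pointing down it reaches from about 300 to 850 mm from the base axis. Payload 4.2 kg.
Tool frame: the origin (TCP) lies between the finger pads; the fingertips stand 11 mm ahead of it and the grasp point (between the pads) lies 8 mm behind it (env.tips_ahead is the distance from the TCP to the fingertips, in mm); z points along the fingers, y is the line along which they close (so a half turn about z gives the same grasp; the last joint's range is limited). The gripper opens to 91 mm and grips with 3 to 60 N. Pads are 32 mm wide; open, the fingers measure 118 mm over their backs; the gripper's body (76 mm by 178 mm) begins 60 mm behind the grasp point.
Start: joints at [72.135, 18.312, 89.639, -0, 72.044, -1.146], TCP at [165.416, 550.708, 224.976] pointing down, gripper open.
Joint ranges: [-177.97, 177.97], [-48.28, 115.42], [12.27, 149.76], [-77.06, 257.06], [2.81, 150.46], [-146.56, 146.56]. Speed limits (degrees/s): [147.25, 147.25, 180, 180, 180, 180].

INTERFACE

Orientations are given as [roll, pitch, yaw] about the fixed x, y, z axes, in that order (R = Rz(yaw) Ry(pitch) Rx(roll)).
In Python, from workcell import env, cams gives the robot as it stands.
- The arm moves only by the tool step_arm, never from a script. Its arguments are lists of equal length, an entry for each row: "linear": the shift along the tool's x, y, z in units of 30 cm (1.0 is 30 cm), a list of three; "turn": the turn about the tool's z in units of 360 degrees (1.0 is 360 degrees). In form: {"linear": [[tx, ty, tz], ...], "turn": [turn, ...]}. A call has 1 to 20 rows; each row is the pose to reach, as a shift and turn from the pose commanded when the call began, along the tool's axes at that moment, turning the shorter way round; what a row does not reach only later rows make up. A row lasts 1/8 s, in which the tool goes at most 62.5 mm and 10.7 degrees, less where a joint would pass 70% of its speed; a pose out of reach is approached as far as the arm can. A call with a number of a shift or a turn outside -1 to 1 is refused whole. A call with a gripper value outside its range is refused whole. "fingers" is the closure, from -1 (fully open) to 1 (shut), so that 0 is half open, set as the call begins (left out, the last holds). The fingers move at their own pace and stop on an object; "force" is the grip in N (left out, the last holds). Time passes only in rows, so rows that repeat a pose let the fingers close. It gives the time, the measured TCP pose, the force, the opening and the grip force at its end, in the units of the state.
- env.state(): the state, without advancing time (a new reading comes with each control period).
- cams.grab_frame(name): name is "scene" or "top"; returns a dict with "color" (420x560x3 uint8, blue, green, red), "fx", "fy", "cx", "cy" (pixels), "extrinsics" (4x4, takes a point from camera to world coordinates). Camera axes: x right, y down, z forward; pixel columns grow to the right and rows downward; lengths in mm; the calibration is good to about 2 mm. A picture is of the moment at which its call begins. There is no depth.
- env.job_done(): hands the job in; it is judged then, once.
The state is a dict: "time_s": time; "qpos": joint angles; "qvel": joint speeds; "effort": joint torques, N m; "ee_pos": TCP position; "ee_rot": TCP orientation; "force": force on the tool from outside, world axes, zero at the start; "torque": the same for the moment, N m; "gripper_width": finger opening in mm; "gripper_force": force on a finger pad.
Only numpy, scipy, OpenCV 4.12 (cv2) and the standard library are available. Lean on these libraries where they do the work, as an engineer would, in place of code of your own. Each camera call takes 0.05 s, during which the arm holds its last target. There are 200 camera calls.

## Working session

There is one attempt and no reset: what is moved stays moved. The work goes in short steps, Python scripts to look and compute and a tool call to move; the robot and the scene stay as the last step left them, time stands still between calls to the robot, and variables do not carry over. Pictures are saved under pics/ and viewed, at most 10 in all, crops included, and the job is handed in when it is done.

Besides the shell and the picture viewer there is one more tool, called after ">>>" as name(argument=value, ...) on one line, values as JSON. step_arm: Moves the arm, as the interface text tells. Its arguments: {"type":"object","properties":{"linear":{"type":"array"},"turn":{"type":"array"},"fingers":{"type":"number"},"force":{"type":"number"}},"required":["linear","turn"]}

```bash
mkdir -p pics; python3 - <<'E'
from workcell import env,cams
import cv2,numpy as np
for n in("scene","top"):
    f=cams.grab_frame(n);cv2.imwrite(f"pics/{n}0.png",f["color"]);print(n,f["fx"],f["fy"],f["cx"],f["cy"]);print(np.round(f["extrinsics"],3).tolist())
s=env.state();print(s)
E
```

```text
scene 501.2527772686979 501.2527772686979 288.2216809379413 209.88931878688535
[[0.736, -0.517, 0.437, -309.838], [-0.677, -0.556, 0.483, -908.531], [-0.007, -0.651, -0.759, 1577.63], [0.0, 0.0, 0.0, 1.0]]
top 393.3272651701839 393.3272651701839 281.11883810105587 207.70553600618294
[[-0.01, -0.991, 0.132, 373.221], [-1.0, 0.008, -0.015, 4.421], [0.014, -0.132, -0.991, 1291.503], [0.0, 0.0, 0.0, 1.0]]
{'time_s': 0.1, 'qpos': array([ 7.21373947e+01,  1.83458916e+01,  8.96994435e+01, -1.51398392e-04,
        7.20404705e+01, -1.14737726e+00]), 'qvel': array([ 0.00280075, -0.01365396, -0.16531772,  0.03461235, -0.10066599,
        0.08771774]), 'effort': array([ 5.65503051e-04, -4.13337207e+01, -2.32509005e+01,  7.28201168e-02,
        4.22746036e-02, -6.80189737e-05]), 'ee_pos': array([165.26448703, 550.30171571, 224.22504469]), 'ee_rot': array([-1.79914209e+02, -1.57426249e-03,  1.63284818e+02]), 'force': array([ 0.61097798,  0.2691835 , -0.83331011]), 'torque': array([0.00774244, 0.06030167, 0.01175512]), 'gripper_force': 0.0, 'gripper_width': 91.42799324831157}
```

View pics/scene0.png

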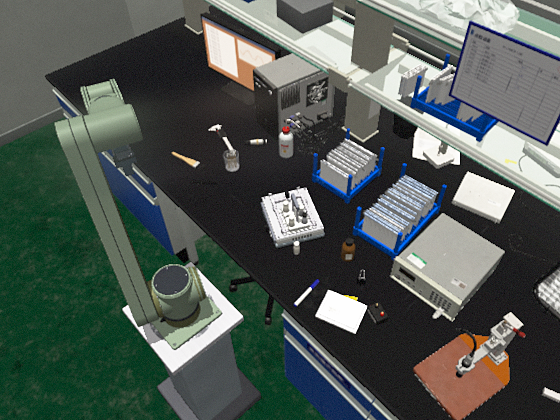

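View pics/top0.png

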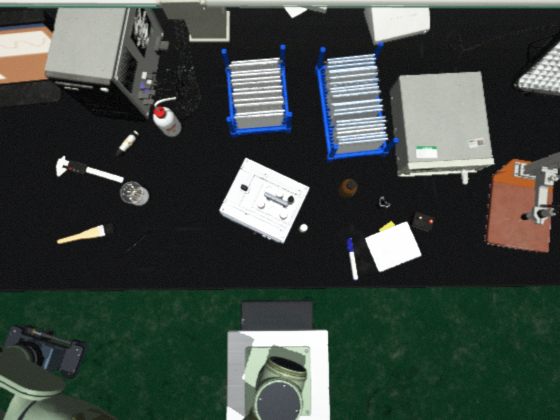

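The shaker is at about (265,200) in the top view and (292,217) in the scene view. In the top view the lock grip is near (245,187), the handle near (278,199) and the spare vial near (303,229). I'll enlarge both.

```bash
python3 - <<'E'
import cv2,numpy as np
a=cv2.imread("pics/scene0.png")[175:265,250:340];b=cv2.imread("pics/top0.png")[150:250,212:312]
a=cv2.resize(a,(400,400),interpolation=cv2.INTER_CUBIC);b=cv2.resize(b,(400,400),interpolation=cv2.INTER_CUBIC)
cv2.imwrite("pics/crop0.png",np.hstack([a,b]))
E
```

```text
(no output)
```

View pics/crop0.png

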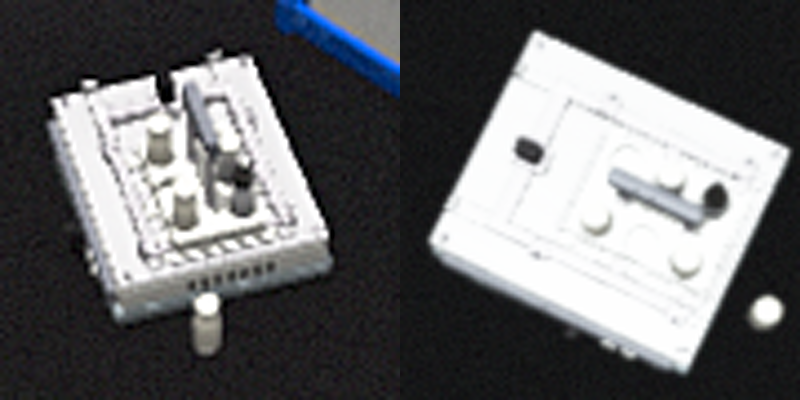

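The crops show the grip at about top (244,187) and the handle bar from (265,194) to (288,204). A dark-capped vial stands at the handle's -y end, and the spare vial is beside the shaker's panel-side corner. Next I'll measure these with masks.

```bash
cat > h.py <<'E'
import cv2,numpy as np
K={"scene":(501.25278,288.22168,209.88932),"top":(393.32727,281.11884,207.70554)}
def ray(n,p,E):
    f,cx,cy=K[n];d=E[:3,:3]@np.array([(p[0]-cx)/f,(p[1]-cy)/f,1]);return E[:3,3],d/np.linalg.norm(d)
def plane(n,p,E,z):
    o,d=ray(n,p,E);return o+d*(z-o[2])/d[2]
def tri(p,q,Ea,Eb):
    o1,d1=ray("scene",p,Ea);o2,d2=ray("top",q,Eb)
    t=np.linalg.lstsq(np.c_[d1,-d2],o2-o1,rcond=None)[0];a,b=o1+t[0]*d1,o2+t[1]*d2
    return (a+b)/2,np.linalg.norm(a-b)
def comps(m,off,amin=6):
    n,l,s,c=cv2.connectedComponentsWithStats(m.astype(np.uint8))
    out=[]
    for i in range(1,n):
        if s[i,4]>=amin:
            ys,xs=np.where(l==i);P=np.c_[xs,ys]+np.array(off);r=cv2.minAreaRect(P.astype(np.float32))
            out.append((np.round(c[i]+off,2).tolist(),int(s[i,4]),np.round(r[0],1).tolist(),np.round(r[1],1).tolist(),round(r[2],1)))
    return out
E
python3 - <<'E'
from h import *
from workcell import cams
for n,(x0,x1,y0,y1) in {"scene":(258,328,185,250),"top":(222,306,155,245)}.items():
    f=cams.grab_frame(n);np.save(n+"E.npy",f["extrinsics"]);E=f["extrinsics"]
    im=f["color"].astype(int);g=im[y0:y1,x0:x1].max(2)
    sh=np.zeros(g.shape,np.uint8);full=(im.max(2)>95).astype(np.uint8)
    nn,l,s,c=cv2.connectedComponentsWithStats(full);i=l[(215,290) if n=="scene" else (215,240)] if 0 else None
    lab=l[(225,300)] if n=="scene" else l[(205,240)]
    cs,_=cv2.findContours((l==lab).astype(np.uint8),cv2.RETR_EXTERNAL,cv2.CHAIN_APPROX_NONE)
    hull=cv2.convexHull(cs[0]);ap=cv2.approxPolyDP(hull,3,True)[:,0];print(n,"outline",ap.tolist())
    ins=np.zeros(full.shape,np.uint8);cv2.fillConvexPoly(ins,hull,1);ins=cv2.erode(ins,np.ones((7,7)))
    M=ins[y0:y1,x0:x1]>0
    for th in(70,100,130): print("dark<",th,comps((g<th)&M,(x0,y0)))
    sub=im[y0:y1,x0:x1];bl=(sub[...,0]-sub[...,2])
    print("bluish",comps((bl>12)&M&(g>60),(x0,y0)))
    print("mid",comps((g>=90)&(g<195)&M,(x0,y0),12))
E
```

```text
scene outline [[299, 186], [306, 188], [324, 233], [296, 254], [276, 246], [261, 197]]
dark< 70 [([286.78, 194.67], 18, [286.5, 194.5], [5.0, 3.0], 90.0), ([303.48, 214.57], 21, [303.3, 214.4], [5.4, 4.0], 26.6), ([303.74, 242.31], 42, [304.3, 241.3], [4.3, 13.6], 54.5), ([289.68, 245.61], 28, [289.4, 246.3], [4.8, 7.7], 74.1)]
dark< 100 [([286.7, 194.85], 20, [286.5, 195.0], [6.0, 3.0], 90.0), ([292.5, 200.88], 16, [292.3, 200.8], [11.7, 1.5], 70.0), ([297.44, 209.11], 9, [297.7, 209.1], [3.2, 2.5], 71.6), ([303.06, 214.21], 34, [302.5, 214.5], [5.0, 7.0], 90.0), ([303.82, 221.91], 11, [303.8, 221.8], [4.4, 2.7], 14.0), ([295.67, 238.5], 6, [295.5, 238.5], [3.0, 1.0], 90.0), ([303.81, 241.8], 54, [304.4, 240.3], [5.7, 15.0], 54.5), ([289.65, 245.32], 40, [289.1, 244.2], [10.8, 6.1], 21.8)]
dark< 130 [([286.68, 194.77], 22, [286.5, 195.0], [6.0, 3.0], 90.0), ([299.13, 212.11], 144, [298.5, 208.8], [31.2, 12.2], 67.4), ([297.67, 197.17], 6, [297.9, 197.0], [1.0, 4.1], 76.0), ([279.0, 201.33], 9, [279.1, 201.4], [0.7, 8.2], 76.0), ([285.31, 210.08], 13, [285.5, 210.0], [5.0, 2.0], 0.0)
[... 945 characters left out ...]
 199.0], [4.0, 3.0], 90.0)]
dark< 100 [([243.68, 187.36], 25, [243.8, 187.4], [6.3, 3.6], 26.6), ([290.34, 199.21], 29, [290.2, 199.3], [4.9, 5.7], 45.0)]
dark< 130 [([243.81, 187.38], 32, [243.6, 187.3], [6.7, 4.5], 26.6), ([290.33, 199.74], 39, [290.5, 199.5], [7.0, 5.0], 90.0), ([268.62, 198.38], 8, [268.7, 198.6], [4.5, 1.3], 26.6), ([283.5, 205.33], 6, [283.3, 205.4], [3.6, 1.3], 26.6)]
bluish [([275.73, 198.57], 90, [275.5, 198.4], [24.6, 3.8], 25.2)]
mid [([243.72, 187.11], 18, [243.8, 187.4], [7.2, 5.4], 26.6), ([280.07, 201.14], 105, [278.5, 201.0], [12.0, 29.0], 90.0), ([279.48, 197.43], 21, [278.5, 198.0], [4.0, 7.0], 90.0), ([282.58, 217.83], 12, [282.8, 217.8], [6.1, 2.6], 9.5)]
```

```bash
python3 - <<'E'
from h import *
S,T=np.load("sceneE.npy"),np.load("topE.npy")
g=plane("top",(243.75,187.4),T,104);h=plane("top",(275.65,198.5),T,174)
print("grip",g,plane("scene",(286.7,194.9),S,100),tri((286.7,194.9),(243.75,187.4),S,T))
print("handle",h,plane("scene",(294.6,200),S,174), tri((294.6,200),(275.65,198.5),S,T))
u=(h-g)[:2];print("grip-handle",np.linalg.norm(u),np.degrees(np.arctan2(u[1],u[0]))+90)
c,s=np.cos(np.radians(25.2)),np.sin(np.radians(25.2))
def yaw(p,q,z):
    d=plane("top",q,T,z)-plane("top",p,T,z);return np.degrees(np.arctan2(d[1],d[0]))
print("bar yaw",yaw((275.6-12*c,198.5-12*s),(275.6+12*c,198.5+12*s),176)+90)
print("edge yaw",yaw((245,158),(309,187),50)+90,"x edge",yaw((219,210),(245,158),50),yaw((283,242),(309,187),50))
print("spare",plane("top",(303.5,228),T,60))
for z in(40,50): print("outl mid",(plane("top",(219,210),T,z)+plane("top",(309,187),T,z))/2)
E
```

```text
grip [595.35203285 100.30174407 104.        ] [590.88661175  94.22289942 100.        ] (array([597.96378828, 101.68791972,  88.79252934]), np.float64(0.5599834756701081))
handle [549.18408797   2.95714806 174.        ] [549.99442816   4.69465153 174.        ] (array([548.66958284,   3.05324311, 176.40110768]), np.float64(0.32739017820798366))
grip-handle 107.7378740536365 -25.373737620588045
bar yaw -25.90172370376345
edge yaw -25.22427469042755 x edge -25.901556891440034 -25.944336253499575
spare [472.7355885  -83.89227483  60.        ]
outl mid [570.76645048  39.47292543  40.        ]
outl mid [569.18798702  39.19284572  50.        ]
```

The shaker's yaw is about -25.5°, with the grip near (595,100) and the handle near (549,3). I'll approach in two halves, turning the tool so the fingers close along the shaker's x.

>>> step_arm(linear=[[-0.15, -0.085, 0], [-0.3, -0.17, 0], [-0.45, -0.255, 0], [-0.6, -0.34, 0], [-0.75, -0.425, 0], [-0.9, -0.512, 0], [-0.9, -0.512, 0], [-0.9, -0.512, 0]], turn=[0.025, 0.05, 0.075, 0.1, 0.125, 0.137, 0.137, 0.137], fingers=-1)

```text
time_s: 1.2
ee_pos: [379.5, 326.1, 224.8]
ee_rot: [-180.0, -0.0, 114.0]
force: [0.5, 0.2, 0.1]
gripper_width: 91.3
gripper_force: 0.0
```

>>> step_arm(linear=[[-0.163, 0.059, 0], [-0.326, 0.117, 0], [-0.49, 0.176, 0], [-0.653, 0.235, 0], [-0.816, 0.293, 0], [-0.979, 0.352, 0], [-0.979, 0.352, 0], [-0.979, 0.352, 0], [-0.979, 0.352, 0]], turn=[0.025, 0.05, 0.075, 0.1, 0.125, 0.1374, 0.1374, 0.1374, 0.1374])

```text
time_s: 2.33
ee_pos: [594.7, 102.1, 225.0]
ee_rot: [-180.0, -0.0, 64.6]
force: [-1.1, -0.0, -0.5]
gripper_width: 91.4
gripper_force: 0.0
```

>>> step_arm(linear=[[0, 0, 0.07], [0, 0, 0.14], [0, 0, 0.18], [0, 0, 0.18]], turn=[0, 0, 0, 0])

```text
time_s: 2.82
ee_pos: [594.8, 101.0, 170.4]
ee_rot: [-179.9, 0.0, 64.6]
force: [0.1, 0.4, 0.6]
gripper_width: 91.3
gripper_force: 0.0
```

```bash
python3 - <<'E'
from workcell import cams
import cv2,numpy as np
a=cams.grab_frame("scene")["color"][130:270,220:360];b=cams.grab_frame("top")["color"][130:250,200:320]
cv2.imwrite("pics/c1.png",np.hstack([cv2.resize(i,(400,400),interpolation=cv2.INTER_CUBIC) for i in(a,b)]))
E
```

```text
(no output)
```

View pics/c1.png

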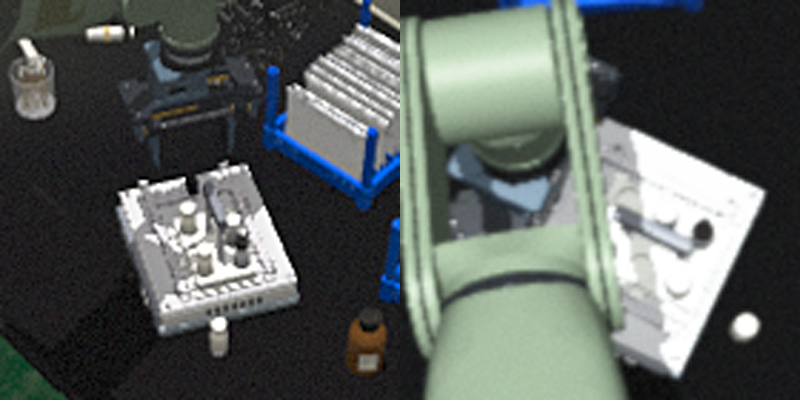

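The picture shows the gripper body's long side along the shaker's x, with the fingers over the grip and the arm clear of the handle. Before going down I'll check how far the blue rack's near post is.

```bash
python3 - <<'E'
from h import *
S,T=np.load("sceneE.npy"),np.load("topE.npy")
for q in [(231,110),(232,120),(233,128)]:
    for p in[(315,153),(316,180)]: print(q,p,tri(p,q,S,T))
print(plane("scene",(316,182),S,0))
E
```

```text
(231, 110) (315, 153) (array([807.90580169, 140.0660185 , 163.54002094]), np.float64(24.767161117349122))
(231, 110) (316, 180) (array([881.07452663, 173.58189323, -63.87635977]), np.float64(59.78801060785313))
(232, 120) (315, 153) (array([780.58358571, 129.14923487, 182.98721878]), np.float64(1.2618585230864499))
(232, 120) (316, 180) (array([849.13168011, 161.32043703, -40.36428132]), np.float64(31.000453293938918))
(233, 128) (315, 153) (array([758.04355655, 119.43811415, 200.6768152 ]), np.float64(16.582968714641552))
(233, 128) (316, 180) (array([822.35878027, 150.08323357, -18.09861765]), np.float64(9.166459324901272))
[ 7.96585604e+02  1.31196691e+02 -2.27373675e-13]
```

>>> step_arm(linear=[[0, 0, 0.09], [0, 0, 0.18], [0, 0, 0.24], [0, 0, 0.26], [0, 0, 0.26], [0, 0, 0.26]], turn=[0, 0, 0, 0, 0, 0])

```text
time_s: 3.68
ee_pos: [596.4, 100.6, 94.1]
ee_rot: [179.9, -0.1, 64.5]
force: [-0.4, -0.7, 0.7]
gripper_width: 91.1
gripper_force: 0.0
```

>>> step_arm(linear=[[0, 0, 0], [0, 0, 0], [0, 0, 0], [0, 0, 0], [0, 0, 0], [0, 0, 0], [0, 0, 0], [0, 0, 0]], turn=[0, 0, 0, 0, 0, 0, 0, 0], fingers=1, force=12)

```text
time_s: 4.68
ee_pos: [595.8, 100.4, 93.0]
ee_rot: [180.0, -0.0, 64.5]
force: [4.6, -2.9, -1.0]
gripper_width: 14.3
gripper_force: 4.2
```

>>> step_arm(linear=[[0, 0.003, 0], [0.01, 0.003, 0], [0.02, 0.003, 0], [0.03, 0.003, 0], [0.04, 0.003, 0], [0.05, 0.003, 0], [0.06, 0.003, 0], [0.07, 0.003, 0], [0.07, 0.003, 0]], turn=[0, 0, 0, 0, 0, 0, 0, 0, 0], force=15)

```text
time_s: 5.8
ee_pos: [605.3, 119.7, 92.9]
ee_rot: [-180.0, -0.0, 64.5]
force: [-5.4, 2.6, 2.8]
gripper_width: 13.7
gripper_force: 15.0
```

>>> step_arm(linear=[[0.008, -0.001, 0], [0.016, -0.001, 0], [0.022, -0.001, 0], [0.022, -0.001, 0]], turn=[0, 0, 0, 0])

```text
time_s: 6.3
ee_pos: [608.1, 125.4, 92.9]
ee_rot: [-180.0, -0.0, 64.5]
force: [-5.3, 0.8, 2.6]
gripper_width: 13.9
gripper_force: 15.0
```

>>> step_arm(linear=[[0.004, 0, 0], [0.007, 0, 0], [0.01, 0, 0], [0.01, 0, 0], [0.01, 0, 0]], turn=[0, 0, 0, 0, 0])

```text
time_s: 6.92
ee_pos: [608.5, 126.3, 92.9]
ee_rot: [-180.0, 0.2, 64.5]
force: [-6.2, -4.8, 4.3]
gripper_width: 13.7
gripper_force: 15.0
```

>>> step_arm(linear=[[0.003, 0, 0], [0.005, 0, 0], [0.005, 0, 0], [0.005, 0, 0]], turn=[0, 0, 0, 0])

```text
time_s: 7.42
ee_pos: [608.6, 126.4, 92.8]
ee_rot: [-179.9, 0.3, 64.5]
force: [-7.5, -7.3, 5.4]
gripper_width: 14.0
gripper_force: 15.0
```

End stop reached: the force rises and the position no longer changes. I'll release and rise.

>>> step_arm(linear=[[0, 0, 0], [0, 0, 0], [0, 0, 0], [0, 0, 0], [0, 0, 0]], turn=[0, 0, 0, 0, 0], fingers=-1)

```text
time_s: 8.05
ee_pos: [610.1, 129.3, 92.9]
ee_rot: [180.0, -0.0, 64.5]
force: [0.6, 1.4, 0.5]
gripper_width: 60.9
gripper_force: 0.0
```

>>> step_arm(linear=[[0, 0, -0.05], [0, 0, -0.15], [0, 0, -0.3], [0, 0, -0.44], [0, 0, -0.44], [0, 0, -0.44]], turn=[0, 0, 0, 0, 0, 0])

```text
time_s: 8.8
ee_pos: [609.6, 129.1, 225.2]
ee_rot: [180.0, -0.0, 64.5]
force: [0.1, -0.1, -0.6]
gripper_width: 91.0
gripper_force: 0.0
```

>>> step_arm(linear=[[-0.1, -0.001, 0], [-0.22, -0.001, 0], [-0.35, -0.002, 0], [-0.468, -0.002, 0], [-0.468, -0.002, 0], [-0.468, -0.002, 0], [-0.468, -0.002, 0]], turn=[0, 0, 0, 0, 0, 0, 0])

```text
time_s: 9.68
ee_pos: [549.2, 3.5, 224.4]
ee_rot: [-179.9, 0.0, 64.6]
force: [-0.3, 0.2, 0.9]
gripper_width: 91.1
gripper_force: 0.0
```

```bash
python3 - <<'E'
from workcell import cams,env
import cv2,numpy as np
a=cams.grab_frame("scene")["color"][150:270,230:350]
b=cams.grab_frame("top")["color"][150:250,205:305]
cv2.imwrite("pics/c2.png",np.hstack([cv2.resize(i,(400,400),interpolation=cv2.INTER_CUBIC) for i in(a,b)]))
print(env.state()["ee_pos"])
E
```

```text
[549.22926123   3.43493708 224.61516159]
```

View pics/c2.png

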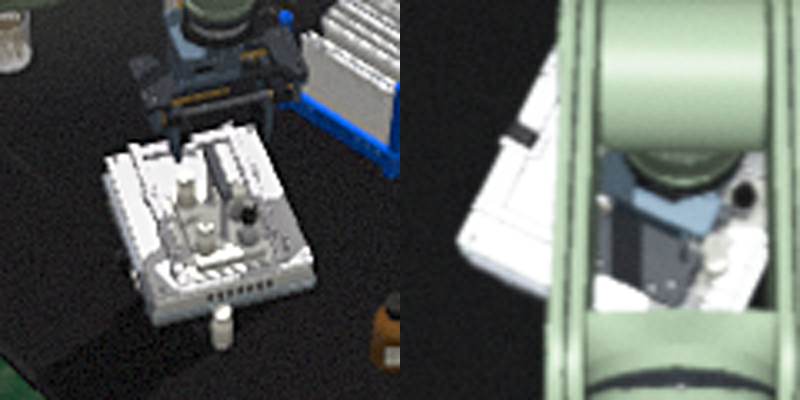

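The lock grip is now at about top (235,183), 28 mm further along +y, and the fingers straddle the handle. Going down to grasp.

>>> step_arm(linear=[[0, 0, 0.08], [0, 0, 0.16], [0, 0, 0.21], [0, 0, 0.225], [0, 0, 0.225], [0, 0, 0.225]], turn=[0, 0, 0, 0, 0, 0])

```text
time_s: 10.52
ee_pos: [549.6, 2.7, 158.3]
ee_rot: [179.9, -0.0, 64.5]
force: [0.4, 1.1, -0.2]
gripper_width: 91.0
gripper_force: 0.0
```

>>> step_arm(linear=[[0, 0, 0], [0, 0, 0], [0, 0, 0], [0, 0, 0], [0, 0, 0], [0, 0, 0], [0, 0, 0], [0, 0, 0], [0, 0, 0]], turn=[0, 0, 0, 0, 0, 0, 0, 0, 0], fingers=1, force=10)

```text
time_s: 11.65
ee_pos: [548.7, 2.8, 157.3]
ee_rot: [-180.0, 0.0, 64.5]
force: [-0.7, 0.4, -0.7]
gripper_width: 13.9
gripper_force: 10.0
```

>>> step_arm(linear=[[0, 0, 0], [0, 0, 0], [0, 0, -0.003], [0, 0, -0.006], [0, 0, -0.01], [0, 0, -0.013], [0, 0, -0.016], [0, 0, -0.016]], turn=[0, 0, 0, 0, 0, 0, 0, 0], force=30)

```text
time_s: 12.65
ee_pos: [548.9, 2.7, 162.3]
ee_rot: [-180.0, -0.0, 64.5]
force: [-0.6, -0.1, -3.9]
gripper_width: 14.1
gripper_force: 30.0
```

The lift force is about 4 N, just the rack's weight, so it's free. I'll go on up gently.

>>> step_arm(linear=[[0, 0, -0.005], [0, 0, -0.012], [0, 0, -0.02], [0, 0, -0.03], [0, 0, -0.04], [0, 0, -0.05], [0, 0, -0.06], [0, 0, -0.06]], turn=[0, 0, 0, 0, 0, 0, 0, 0])

```text
time_s: 13.65
ee_pos: [549.2, 2.7, 180.6]
ee_rot: [180.0, -0.0, 64.5]
force: [0.2, -0.6, -3.2]
gripper_width: 13.7
gripper_force: 30.0
```

>>> step_arm(linear=[[0, 0, -0.006], [0, 0, -0.015], [0, 0, -0.03], [0, 0, -0.05], [0, 0, -0.07], [0, 0, -0.09], [0, 0, -0.11], [0, 0, -0.13], [0, 0, -0.15], [0, 0, -0.17], [0, 0, -0.19], [0, 0, -0.21], [0, 0, -0.23], [0, 0, -0.242], [0, 0, -0.25], [0, 0, -0.255], [0, 0, -0.255], [0, 0, -0.255], [0, 0, -0.255], [0, 0, -0.255]], turn=[0, 0, 0, 0, 0, 0, 0, 0, 0, 0, 0, 0, 0, 0, 0, 0, 0, 0, 0, 0])

```text
time_s: 16.15
ee_pos: [548.9, 2.7, 256.7]
ee_rot: [-180.0, -0.0, 64.5]
force: [-0.8, -0.0, -2.4]
gripper_width: 13.7
gripper_force: 30.0
```

```bash
python3 - <<'E'
from workcell import cams,env
import cv2,numpy as np
f=cams.grab_frame("scene")["color"]
a=f[130:270,220:360];b=cams.grab_frame("top")["color"][140:260,195:315]
cv2.imwrite("pics/c3.png",np.hstack([cv2.resize(i,(400,400),interpolation=cv2.INTER_CUBIC) for i in(a,b)]))
s=env.state();print(s["ee_pos"],s["force"],s["torque"],s["gripper_width"],s["gripper_force"],s["qvel"])
E
```

```text
[548.94461273   2.67273399 256.69141349] [-0.47061721  0.37847874 -3.64607551] [-0.10968934  0.07252154 -0.00480106] 13.506529693148128 29.99890387058258 [-0.05775164 -0.02247983 -0.01268455  0.01605747  0.01578462  0.04992433]
```

View pics/c3.png

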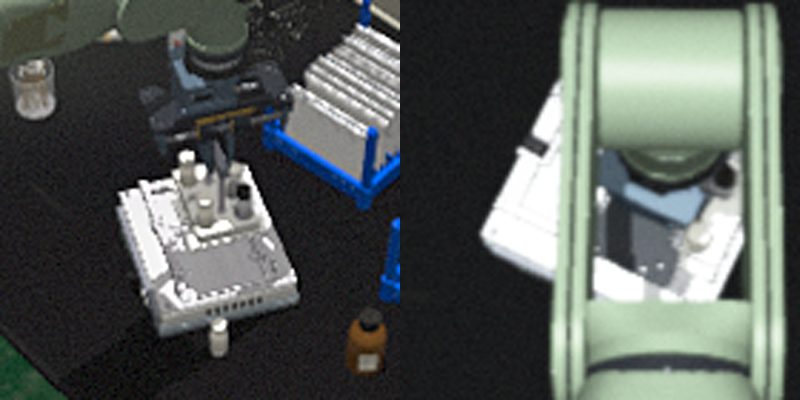

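The rack hangs level about 10 cm over the empty seat. Three vials are plainly upright in it and the fourth is hidden behind the fingers. The lock grip is still at its open position. Handing in.

```bash
python3 -c "
from workcell import env
print(env.job_done())"
```

```text
the job is handed in; nothing more can be done
None
```

I slid the lock open to its end stop, lifted the rack straight up by its handle, and handed the job in with it held level and still about 10 cm above the platform. The last picture showed three vials upright and the fourth hidden behind the fingers; no verdict came back.

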